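Swing the drill guide over the red mark and lock it

TASK

With one fingertip, push the drill guide's arm round sideways until its steel bushing is centred over the red mark on the white hinge template, then push the orange clamping lever on top of the pivot clockwise (seen from above) all the way to its stop, leaving the bushing centred over red. Only push: do not pinch the arm or the lever between the fingers, and leave the hinge, drill block, cup and tools where they are.

Things in the scene. Friction and masses are not known exactly. Their poses are not given: they have to be found in the camera images.
- door: Blue cabinet door 300 x 340 x 18 mm, fixed flat on the table. Origin: centre of its underside; at yaw 0 its x points away from the robot. White template on it: 75 mm in x, 220 in y, centred at x = +70 mm, top 23 mm above the table, far lip (x = 110 mm) 30 mm above it. Pivot post at x = -50 mm, y = 0, on a 60 mm square foot plate, top 26 mm above the table.
- pivot (a point): The vertical axis of both the guide arm and the clamping lever, 54 mm above the table (mid-height of the arm).
- guide (a joint): Angle of the guide arm about the pivot (rad), positive anticlockwise from above; 0: arm points along the door's +x. Stops at -0.8 and +0.8. It stays where it is left and turns with about 0.12 N m of friction, whether or not the lever is locked.
- bushing (a point): Axis of the steel bushing at the arm's end, 130 mm from the pivot, 54 mm above the table. The aluminium arm is a straight bar 18 mm wide, 45 to 63 mm above the table, from a hub of 19 mm radius round the pivot (43 to 65 mm above the table) to the bushing block: 24 x 24 mm, 32 to 76 mm above the table.
- lever (a joint): Angle of the orange clamping lever about the pivot (rad), growing clockwise from above. 0: it points at +(pi + 0.65) rad from the door's x axis (towards the robot and the door's -y side); the stop at 1.3 (locked) is where it points at +(pi - 0.65). It stays where it is left; friction about 0.08 N m.
- lever_end (a point): Free end of the clamping lever, 85 mm from the pivot, 92 mm above the table. The lever is a straight orange bar 12 mm wide, 85 to 99 mm above the table, from a black hub of 14 mm radius (84 to 102 mm above the table).
- mark_red: Red disc 42 mm across, 2 mm thick, with a black centre dot 12 mm across, on top of the template; origin: centre of its underside, 23 mm above the table. Its centre lies 130 mm from the pivot, at -0.6, 0 or +0.6 rad of the guide's joint.
- mark_yellow: Yellow disc like the red one, at another of the three places: not wanted now.
- mark_green: Green disc like the red one, at the third place: not wanted now.
- hinge: Loose grey furniture hinge, about 83 x 35 x 11 mm, lying on the door near a corner; origin under its middle. To be left alone.
- drill_block: Loose steel drill guide block 50 x 30 x 30 mm with two holes, on the door near a corner; origin: centre of its underside. To be left alone.
- cup: White ceramic mug, 76 mm across, 85 mm high, on the table at the left; origin: centre of its underside. To be left alone.
- wrench: Steel wrench 200 mm long lying on the table at the left; origin under its middle. To be left alone.
- square: Steel square, 200 x 126 mm, 5 mm thick, lying on the table at the right; origin under the middle of its long leg. To be left alone.
- screwdriver: Screwdriver with a green handle, 190 mm long, lying on the table at the right; origin under its middle. To be left alone.

How it is judged:
On the way, in this order (a step that is already met when the one before it is completed fails the run):
1. the bushing is centred over the red mark, within 6 mm, with the lever not yet locked (horizontal distance between bushing and mark_red below 0.006 m), for 0.3 s.
2. the lever is pushed to its stop (value of joint lever above 1.2 rad), for 0.2 s.
At the end, for the whole second after the job is handed in: The bushing's axis is within 6 mm (seen from above) of the red mark's centre, the lever is within 0.1 rad of its locked stop (joint above 1.2), and both are still (horizontal distance between bushing and mark_red below 0.006 m and value of joint lever above 1.2 rad and velocity of joint guide between -0.03 and 0.03 rad/s and velocity of joint lever between -0.03 and 0.03 rad/s); the robot touches nothing.
It fails at once if the guide arm is pinched (fingers pressing on both its sides at once) ((contact force between the fingers and guide_c1 above 2 N or contact force between the fingers and guide_c2 above 2 N) and (contact force between the fingers and guide_c3 above 2 N or contact force between the fingers and guide_c4 above 2 N)).
It fails at once if the lever is pinched (fingers pressing on both its sides at once) (contact force between the fingers and lever_c1 above 2 N and contact force between the fingers and lever_c2 above 2 N).
It fails at once if the hinge, drill block, cup, wrench, square or screwdriver is moved or lifted (more than 12 mm) (distance of any of hinge, drill_block, cup, wrench, square, screwdriver from where it was at the start of the episode above 0.012 m).
It also fails if it takes over 54 s, if anything falls off the work surface, if the arm or the gripper's body presses on something with over 40 N, if the wrist force passes 120 N, or if a joint passes its speed limit or range.

ROBOT

A 7-joint arm with a two-finger parallel gripper is mounted at the origin on the work surface. World frame = base frame: x ahead of the robot, y to its left, z up, the work surface at z = 0. Lengths are in m, angles in rad, forces in N, time in s.
With the tool pointing down it reaches from about 0.4 to 0.875 m from the base axis. Payload 19.3 kg.
Tool frame: the origin (TCP) lies on the centre line of the jaws, within the pads' length; the fingertips stand 14 mm ahead of it and the grasp point (between the pads) lies 5 mm behind it; z points along the fingers, y is the line along which they close (so a half turn about z gives the same grasp; the last joint's range is limited). The gripper opens to 85 mm and grips with 20 to 120 N. Pads are 22 mm wide; open, the fingers measure 114 mm over their backs; the gripper's body (76 mm by 85 mm) begins 54 mm behind the grasp point. The pads swing forward as they close: fully open they stand 13 mm farther back than shut.
Start: joints at [1.205, 0.521, -0.036, 1.599, 0.021, 1.021, -0.113], TCP at [0.182, -0.598, 0.245] pointing down, gripper open.
Joint ranges: [-2.91, 2.91], [-0.3, 2.13], [-1.5, 1.42], [0.17, 2.43], [-1.26, 4.41], [0.16, 1.93], [-2.52, 2.52]. Speed limits (rad/s): [1.89, 1.89, 2.39, 2.39, 3.01, 3.01, 3.01].

INTERFACE

Orientations are given as [roll, pitch, yaw] about the fixed x, y, z axes, in that order (R = Rz(yaw) Ry(pitch) Rx(roll)).
In Python, from workcell import bot, grab_frame, regions_of gives the robot as it stands. The module is installed in compiled form; this text tells all that it offers.
- The arm moves only by the tool play_rows, never from a script. Its argument "plan" is a list of rows, each a list of 3 entries, a list of its own where there are three numbers: the shift along the tool's x, y, z in units of 2.5 cm (1.0 is 2.5 cm), then the turn, a rotation vector about the tool's x, y, z in units of 0.15 rad (1.0 is 0.15 rad), then the closure, from -1 (fully open) to 1 (shut). In form: [[[tx, ty, tz], [rx, ry, rz], jaw], ...]. A call has 1 to 20 rows; each row shifts and turns the commanded pose from where the row before left it, along the tool's axes as they then stand; what a row does not reach is not made up. A row lasts 1/8 s, in which the tool goes at most 62.5 mm and 10.7 degrees, less where a joint would pass 70% of its speed; a pose out of reach is approached as far as the arm can. A call with a number of a shift or a turn outside -1 to 1 is refused whole. A call with a gripper value outside its range is refused whole. The fingers move at their own pace and stop on an object; "newtons" is the grip in N (left out, the last holds). Time passes only in rows, so rows that do not move let the fingers close. It gives the time, the measured TCP pose, the force, the opening and the grip force at its end, in the units of the state.
- bot.observe(): the state, without advancing time (a new reading comes with each control period).
- grab_frame(name): name is "side" or "top" or "wrist"; returns a dict with "pixels" (480x640x3 uint8, red, green, blue), "depth" (480x640 float32, m along the optical axis (not along the pixel's ray), 0 where there is no reading), "camera_matrix" (3x3 intrinsics, pixels), "distortion" ([k1, k2, p1, p2, k3] as OpenCV has them; the pictures are not rectified), "R" (3x3) and "t" (3): a world point X has camera coordinates R X + t. Camera axes: x right, y down, z forward; pixel columns grow to the right and rows downward; lengths in m; the calibration is good to about 2 mm. A picture is of the moment at which its call begins.
- bot.job_done(): hands the job in; it is judged then, once.
Trained networks look in the newest picture that a camera, given by its name, has taken for a name from the list of things; names that differ only in an ending like _2 or _b are one class to them, and where a whole thing is asked for, a point or a joint stands for the part that bears it (a point fixed in the world has none). Each returns a list of dicts, best first, with "p" (0 to 1); they miss things now and then, are a little off and sometimes report something else, mostly with a low value. They report only what shows in the picture. A call takes as long as a camera call.
- regions_of(thing, camera): "mask" (480x640 bool, what is visible of it) and "box" ([left, top, right, bottom] in pixels, round what is visible of it).
The state is a dict: "clock": time; "qpos": joint angles; "qd": joint speeds; "joint_efforts": joint torques, N m; "position": TCP position; "tool_rot": TCP orientation; "force": force on the tool from outside, world axes, zero at the start; "moment": the same for the moment, N m; "grip_width": finger opening in m; "finger_force": force on a finger pad.
Only numpy, scipy, OpenCV 4.12 (cv2) and the standard library are available. Lean on these libraries where they do the work, as an engineer would, in place of code of your own. Each camera call takes 0.05 s, during which the arm holds its last target. There are 200 camera calls.

## Working session

There is one attempt and no reset: what is moved stays moved. The work goes in short steps, Python scripts to look and compute and a tool call to move; the robot and the scene stay as the last step left them, time stands still between calls to the robot, and variables do not carry over. Pictures are saved under pics/ and viewed, at most 10 in all, crops included, and the job is handed in when it is done.

Besides the shell and the picture viewer there is one more tool, called after "Emit:" as name(argument=value, ...) on one line, values as JSON. play_rows: Moves the arm, as the interface text tells. Its arguments: {"type":"object","properties":{"plan":{"type":"array"},"newtons":{"type":"number"}},"required":["plan"]}

```bash
mkdir -p pics
cat > h.py <<'E'
import numpy as np, cv2
from workcell import bot, grab_frame, regions_of
def toworld(f,uv,z):
    p=cv2.undistortPoints(np.array(uv,float).reshape(-1,1,2),f["camera_matrix"],f["distortion"]).reshape(-1,2)
    R,t=f["R"],np.array(f["t"]).ravel(); c=-R.T@t
    d=np.c_[p,np.ones(len(p))]@R
    return c+d*((z-c[2])/d[:,2])[:,None]
E
python3 - <<'E'
from h import *
s=bot.observe(); print(s["clock"],s["position"],s["tool_rot"],s["grip_width"])
for n in("top","side"):
    f=grab_frame(n); cv2.imwrite(f"pics/{n}0.png",f["pixels"][...,::-1])
    print(n, -f["R"].T@np.array(f["t"]).ravel())
    for th,z in(("mark_red",.025),("mark_yellow",.025),("mark_green",.025),("bushing",.076),("lever",.099),("lever_end",.099),("door",.018),("hinge",.029),("drill_block",.048),("cup",.085)):
        for r in regions_of(th,n)[:1]:
            v,u=np.nonzero(r["mask"]); print(th,round(r["p"],2),r["box"],len(u),toworld(f,[u.mean(),v.mean()],z).round(4)[0])
E
```

```text
0.0 [ 0.18202989 -0.5975685   0.24472047] [-3.14044221e+00  1.22409970e-04  2.95738754e-01] 0.08538079390990552
top [ 0.42206098 -0.03627908  1.58845681]
mark_red 0.5 [298.9, 184.8, 317.1, 199.6] 207 [0.6093 0.0336 0.025 ]
mark_yellow 0.56 [353.1, 175.9, 371.1, 193.1] 219 [ 0.6313 -0.1093  0.025 ]
mark_green 0.72 [327.3, 171.6, 340.2, 185.0] 158 [ 0.6426 -0.0347  0.025 ]
bushing 0.75 [316.5, 173.4, 341.7, 219.1] 348 [ 0.5921 -0.0219  0.076 ]
lever 0.46 [336.5, 221.6, 368.1, 253.5] 223 [ 0.4898 -0.0742  0.099 ]
lever_end 0.49 [334.3, 219.5, 361.4, 250.4] 212 [ 0.4912 -0.0736  0.099 ]
door 0.44 [336.0, 218.4, 364.6, 248.4] 201 [ 0.4976 -0.0737  0.018 ]
hinge 0.82 [387.3, 217.3, 402.1, 248.0] 240 [ 0.4921 -0.2003  0.029 ]
drill_block 0.71 [284.9, 232.8, 299.3, 244.4] 195 [0.4734 0.0786 0.048 ]
cup 0.78 [124.6, 259.9, 170.8, 288.4] 964 [0.3859 0.4221 0.085 ]
side [0.32870777 0.86418859 1.05704124]
mark_red 0.5 [270.0, 257.2, 286.9, 268.1] 129 [0.613  0.0364 0.025 ]
mark_yellow 0.48 [270.1, 256.8, 283.2, 268.6] 134 [0.6128 0.0366 0.025 ]
bushing 0.68 [264.8, 234.2, 321.1, 252.3] 581 [ 0.5793 -0.0068  0.076 ]
lever 0.7 [310.2, 214.8, 339.0, 234.4] 171 [ 0.4948 -0.065   0.099 ]
lever_end 0.68 [307.5, 212.3, 341.0, 231.2] 228 [ 0.4914 -0.0692  0.099 ]
door 0.65 [237.4, 206.6, 351.3, 294.4] 8191 [ 0.5649 -0.0155  0.018 ]
hinge 0.57 [313.4, 206.1, 342.9, 213.9] 163 [ 0.4975 -0.1943  0.029 ]
drill_block 0.82 [312.9, 268.7, 327.6, 281.5] 277 [0.478  0.0918 0.048 ]
cup 0.87 [316.6, 378.2, 349.9, 438.1] 1484 [0.3844 0.4529 0.085 ]
```

Run:
```python
import cv2
a=cv2.imread("pics/top0.png")[150:290,250:430]; b=cv2.imread("pics/side0.png")[190:310,220:370]
cv2.imwrite("pics/t.png",cv2.resize(a,None,fx=4.2,fy=4.2,interpolation=2)); cv2.imwrite("pics/s.png",cv2.resize(b,None,fx=4.8,fy=4.8,interpolation=2))
```

```text
(no output)
```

View pics/t.png

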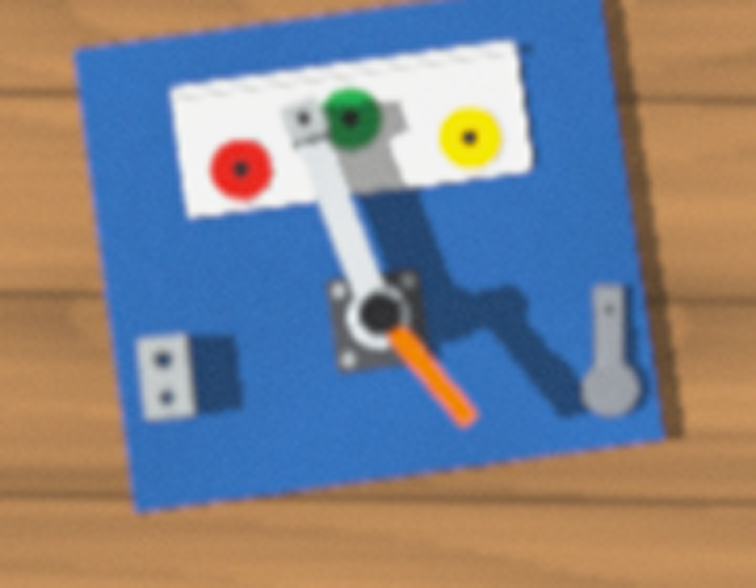

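View pics/s.png

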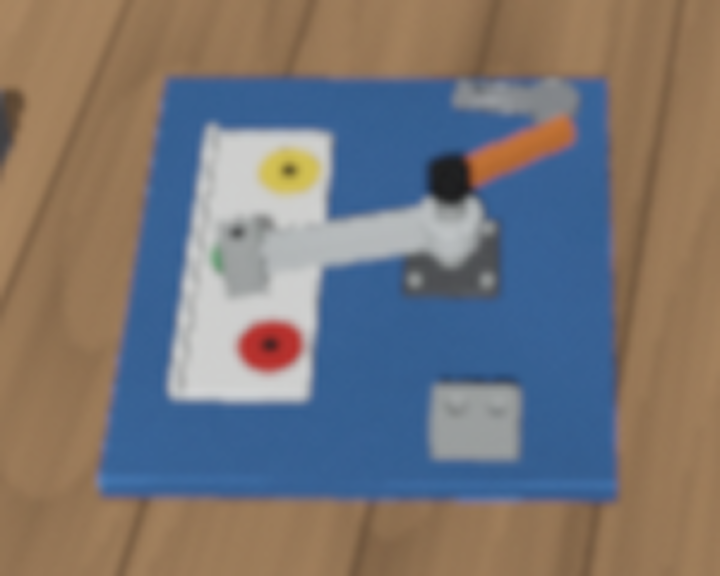

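The top crop shows red on the left at (241,169), green in the middle (350,118) and yellow on the right (470,138). The bushing (304,118) is left of green, the hub is at (380,313) and the lever end at (465,420), lower right. The side crop agrees.

```bash
cat >> h.py <<'E'
from scipy.optimize import least_squares
def disc(f,hsvlo,hsvhi,win,z):
    h=cv2.cvtColor(f["pixels"],cv2.COLOR_RGB2HSV)
    m=cv2.inRange(h,hsvlo,hsvhi); k=np.zeros_like(m); l,t,r,b=win; k[t:b,l:r]=m[t:b,l:r]
    c=max(cv2.findContours(k,cv2.RETR_EXTERNAL,cv2.CHAIN_APPROX_NONE)[0],key=cv2.contourArea)
    (x,y),ax,_=cv2.minAreaRect(c); return toworld(f,[x,y],z)[0],ax,(x,y)
E
python3 - <<'E'
from h import *
f=grab_frame("top"); g=grab_frame("side")
T=lambda u,v:[250+u/4.2-.4,150+v/4.2-.4]; S=lambda u,v:[220+u/4.8-.4,190+v/4.8-.4]
for n,fr,C,L in(("top",f,T,dict(red=(241,169),yel=(470,138),green=(350,118),bush=(304,118),hub=(380,313),lend=(465,420))),("side",g,S,dict(red=(270,345),yel=(289,171),bush=(237,233),hub=(449,165),lend=(568,130)))):
    W={k:toworld(fr,[C(*p)],{'bush':.076,'hub':.102,'lend':.099}.get(k,.025))[0][:2] for k,p in L.items()}
    for k in W: print(n,k,W[k].round(4))
    ks=[(a,k) for a,k in((.6,'red'),(-.6,'yel'),(0,'green')) if k in W]
    res=lambda q:np.concatenate([q[:2]+.13*np.array([np.cos(q[2]+a),np.sin(q[2]+a)])-W[k] for a,k in ks])
    s=least_squares(res,[.5,-.06,.1]);q=s.x; print("fit",q.round(4),s.fun.round(4))
    b=W['bush']-q[:2]; print("bush r,ang",np.hypot(*b),np.arctan2(b[1],b[0])-q[2])
    b=W['lend']-q[:2]; print("lever r,ang",np.hypot(*b),(np.arctan2(b[1],b[0])-q[2]+np.pi)%(2*np.pi))
print(disc(f,(0,150,80),(8,255,255),(290,180,325,205),.025)); print(disc(g,(0,150,80),(8,255,255),(262,250,292,275),.025))
E
```

```text
top red [0.6106 0.0343]
top yel [ 0.632  -0.1111]
top green [ 0.644  -0.0346]
top bush [ 0.6364 -0.0064]
top hub [ 0.5151 -0.0541]
top lend [ 0.4513 -0.106 ]
fit [ 0.5152 -0.0539  0.1469] [ 0.      0.0001  0.0001  0.0002 -0.0001 -0.0003]
bush r,ang 0.13017816215763037 0.22724651923593436
lever r,ang 0.08248941626727442 0.5363213858365197
side red [0.6115 0.0377]
side yel [ 0.6333 -0.1067]
side bush [ 0.6373 -0.0033]
side hub [ 0.517  -0.0542]
side lend [ 0.4515 -0.0977]
fit [ 0.5163 -0.0505  0.1496] [-0.0001  0.0004  0.0001 -0.0004]
bush r,ang 0.12985615736814127 0.22255674111119675
lever r,ang 0.08017460912614373 0.479776236826873
(array([0.61017845, 0.03424219, 0.025     ]), (12.0, 12.0), (307.0, 190.0))
(array([0.6106139 , 0.03951696, 0.025     ]), (8.0, 10.0), (276.0, 262.0))
```

Emit:
play_rows(plan=[[[0.93,-0.63,0],[0,0,0],1],[[0.93,-0.63,0],[0,0,0],1],[[0.93,-0.63,0],[0,0,0],1],[[0.93,-0.63,0],[0,0,0],1],[[0.93,-0.63,0],[0,0,0],1],[[0.93,-0.63,0],[0,0,0],1],[[0.93,-0.63,0],[0,0,0],1],[[0.93,-0.63,0],[0,0,0],1],[[0.93,-0.63,0],[0,0,0],1],[[0.93,-0.63,0],[0,0,0],1],[[0.93,-0.63,0],[0,0,0],1],[[0.93,-0.63,0],[0,0,0],1],[[0.93,-0.63,0],[0,0,0],1],[[0.93,-0.63,0],[0,0,0],1],[[0.93,-0.63,0],[0,0,0],1],[[0.93,-0.63,0],[0,0,0],1],[[0.93,-0.63,0],[0,0,0],1],[[0.93,-0.63,0],[0,0,0],1],[[0.93,-0.63,0],[0,0,0],1],[[0,0,0],[0,0,0],1]], newtons=20)

```text
clock: 3.7
position: [0.5186, -0.181, 0.2453]
tool_rot: [-3.141, -0.001, 0.299]
force: [-1.6, 0.2, 0.6]
grip_width: -0.0003
finger_force: 0.0
```

```bash
cat >> h.py <<'E'
P=np.array([.5157,-.052]); Y=.148
def go(x,y,z,yaw,s=None):
    "units of tool shift and turn from the present pose"
    s=s or bot.observe(); p=s["position"]; w=s["tool_rot"][2]; d=np.array([x,y,z])-p
    print("at",np.round(p,4),"rpy",np.round(s["tool_rot"],3),"t",s["clock"],"F",np.round(s["force"],1),"grip",round(s["grip_width"],4))
    c,n=np.cos(w),np.sin(w)
    print("shift",np.round(np.array([d[0]*c+d[1]*n,d[0]*n-d[1]*c,-d[2]])/.025,2),"rz",round((w-yaw)/.15,2))
def besidebar(ang,r,d):
    u=np.array([np.cos(ang),np.sin(ang)]); n=np.array([u[1],-u[0]]); return P+r*u+d*n
E
python3 -c "
from h import *
c=besidebar(Y+.225,.1,.04); print(c); go(c[0],c[1],.12,Y+.225)"
```

```text
[ 0.62340026 -0.05280845]
at [ 0.5186 -0.181   0.2453] rpy [-3.141e+00 -1.000e-03  2.990e-01] t 3.7 F [-1.6  0.2  0.6] grip -0.0003
shift [ 5.52 -3.67  5.01] rz -0.5
```

Emit:
play_rows(plan=[[[0.92,-0.61,0],[0,0,0],1],[[0.92,-0.61,0],[0,0,0],1],[[0.92,-0.61,0],[0,0,0],1],[[0.92,-0.61,0],[0,0,0],1],[[0.92,-0.61,0],[0,0,0],1],[[0.92,-0.61,0],[0,0,0],1],[[0,0,1],[0,0,-0.5],1],[[0,0,1],[0,0,0],1],[[0,0,1],[0,0,0],1],[[0,0,1],[0,0,0],1],[[0,0,1],[0,0,0],1],[[0,0,0],[0,0,0],1]])

```text
clock: 5.2
position: [0.6217, -0.0559, 0.1189]
tool_rot: [-3.141, 0.003, 0.37]
force: [-1.0, -0.1, 0.3]
grip_width: -0.0002
finger_force: 0.0
```

```bash
python3 -c "
from h import *
c=besidebar(Y+.225,.1,.04); go(c[0],c[1],.062,Y+.225)
ims=[grab_frame(n)['pixels'] for n in ('side','wrist')]
cv2.imwrite('pics/m1.png',np.hstack([cv2.resize(ims[0][170:320,200:400],(400,300)),cv2.resize(ims[1],(400,300))])[...,::-1])"
```

```text
at [ 0.6217 -0.0559  0.1189] rpy [-3.141e+00  3.000e-03  3.700e-01] t 5.2 F [-1.  -0.1  0.3] grip -0.0002
shift [ 0.11 -0.09  2.28] rz -0.02
```

View pics/m1.png

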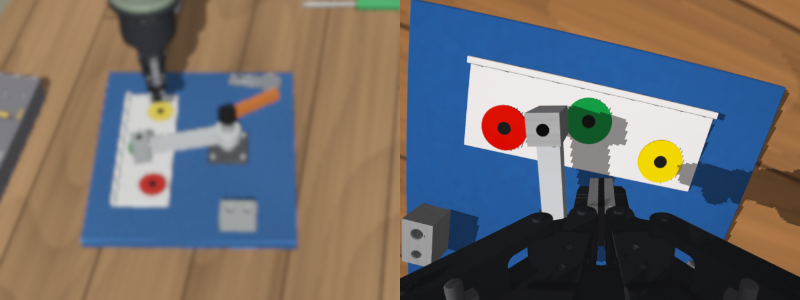

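Emit:
play_rows(plan=[[[0.1,-0.1,0.8],[0,0,0],1],[[0,0,0.8],[0,0,0],1],[[0,0,0.7],[0,0,0],1],[[0,-0.2,0],[0,0,0],1],[[0,-0.2,0],[0,0,0],1],[[0,-0.1,0],[0,0,0],1],[[0,0,0],[0,0,0],1]])

```text
clock: 6.18
position: [0.62, -0.0399, 0.0633]
tool_rot: [3.141, -0.001, 0.371]
force: [-0.3, -0.2, 1.0]
grip_width: 0.0001
finger_force: 0.0
```

```bash
cat >> h.py <<'E'
def rel(s=None):
    s=s or bot.observe(); p=s["position"][:2]-P; w=s["tool_rot"][2]
    u=np.array([np.cos(w),np.sin(w)]); print("z",round(s["position"][2],4),"yaw-Y",round(w-Y,3),"r",round(p@u,4),"d",round(p@[u[1],-u[0]],4),"F",np.round(s["force"],1),"t",s["clock"])
E
python3 -c "
from h import *
rel()"
```

```text
z 0.0633 yaw-Y 0.223 r 0.1016 d 0.0266 F [-0.3 -0.2  1. ] t 6.175
```

Emit:
play_rows(plan=[[[0.05,-0.2,0],[0,0,-0.33],1],[[0.05,-0.2,0],[0,0,-0.33],1],[[0.05,-0.2,0],[0,0,-0.33],1],[[0.05,-0.2,0],[0,0,-0.33],1],[[0.05,-0.2,0],[0,0,-0.33],1],[[0.05,-0.2,0],[0,0,-0.33],1],[[0,0,0],[0,0,0],1]])

```text
clock: 7.05
position: [0.612, -0.0098, 0.0628]
tool_rot: [-3.141, -0.0, 0.669]
force: [-1.1, -0.0, -0.9]
grip_width: 0.0003
finger_force: 0.0
```

```bash
python3 -c "
from h import *
rel()
ims=[grab_frame(n)['pixels'] for n in ('side','wrist','top')]
cv2.imwrite('pics/m2.png',np.vstack([np.hstack([cv2.resize(ims[0][190:310,220:380],(400,300)),cv2.resize(ims[1],(400,300))]),np.hstack([cv2.resize(ims[2][150:270,260:420],(400,300))]*2)])[...,::-1])"
```

```text
z 0.0628 yaw-Y 0.521 r 0.1017 d 0.0266 F [-1.1 -0.  -0.9] t 7.05
```

View pics/m2.png

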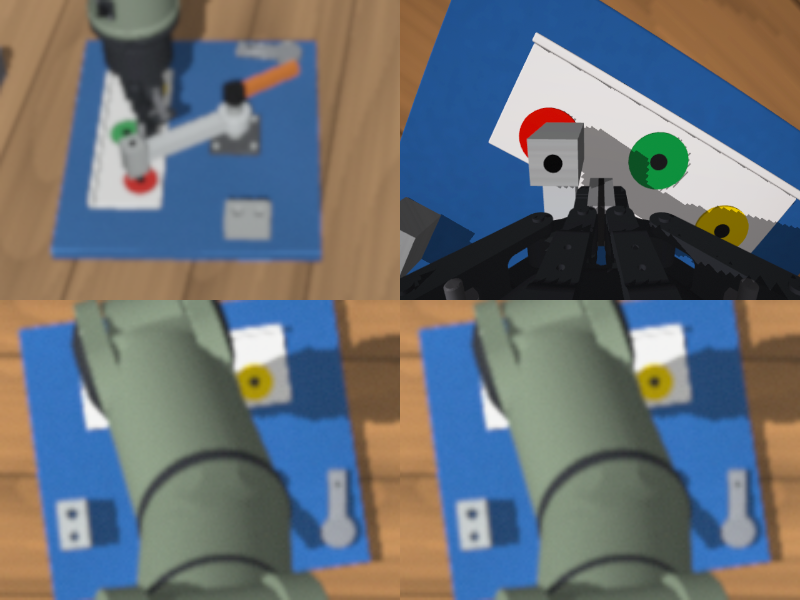

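The wrist view shows the bushing hole at about (245,261) full-frame, approaching red, and the finger to its right. The green dot is at about (413,259). The top view is blocked by the arm.

```bash
cat >> h.py <<'E'
def dot(f,uv,k=14):
    "refine dark blob centroid near uv"
    g=cv2.cvtColor(f["pixels"],cv2.COLOR_RGB2GRAY); u,v=map(int,uv)
    m=(g[v-k:v+k,u-k:u+k]<45).astype(np.uint8); n,l,st,c=cv2.connectedComponentsWithStats(m)
    i=min(range(1,n),key=lambda i:np.hypot(*(c[i]-k))-st[i,4]*.02); return c[i]+[u-k,v-k],st[i,4]
def ang(w): b=w[:2]-P; return np.round(np.hypot(*b),4),np.round(np.arctan2(b[1],b[0])-Y,3)
E
python3 -c "
from h import *
f=grab_frame('wrist')
for n,uv,z in(('bush',(245,261),.076),('green',(413,259),.025)):
    c,a=dot(f,uv,22); w=toworld(f,[c],z)[0]; print(n,c,a,w,ang(w))
"
```

```text
bush [243.32874618 261.14220183] 654 [0.62050451 0.02631706 0.076     ] (np.float64(0.1308), np.float64(0.494))
green [412.84485981 258.51588785] 535 [ 0.64632148 -0.03369932  0.025     ] (np.float64(0.1319), np.float64(-0.009))
```

Emit:
play_rows(plan=[[[0.03,-0.1,0],[0,0,-0.17],1],[[0.03,-0.1,0],[0,0,-0.17],1],[[0.03,-0.1,0],[0,0,-0.17],1],[[0.03,-0.1,0],[0,0,-0.17],1],[[0,0,0],[0,0,0],1],[[0,0,0],[0,0,0],1]])

```text
clock: 8.0
position: [0.6079, -0.0007, 0.0628]
tool_rot: [-3.141, -0.0, 0.77]
force: [-0.7, -0.4, 0.3]
grip_width: 0.0004
finger_force: 0.0
```

```bash
python3 -c "
from h import *
rel()
f=grab_frame('wrist')
for n,uv,z in(('bush',(243,261),.076),):
    c,a=dot(f,uv,22); w=toworld(f,[c],z)[0]; print(n,c,a,w,ang(w))
q=P+.13*np.array([np.cos(Y),np.sin(Y)])
h=cv2.cvtColor(f['pixels'],cv2.COLOR_RGB2HSV); m=cv2.inRange(h,(50,120,40),(80,255,255)); c=max(cv2.findContours(m,0,1)[0],key=cv2.contourArea);uv=cv2.minEnclosingCircle(c);print(uv); c,a=dot(f,uv[0],22); w=toworld(f,[c],.025)[0]; print('green',c,a,w,ang(w))
"
```

```text
z 0.0628 yaw-Y 0.622 r 0.102 d 0.0273 F [-0.7 -0.4  0.3] t 8.0
bush [246.43364198 263.20524691] 648 [0.61269378 0.03552496 0.076     ] (np.float64(0.1306), np.float64(0.586))
((435.5, 272.5), 47.81745910644531)
green [436.44268775 275.33794466] 506 [ 0.64634452 -0.03374018  0.025     ] (np.float64(0.1319), np.float64(-0.009))
```

Emit:
play_rows(plan=[[[0,0.3,0],[0,0,0],1],[[0,0.5,0],[0,0,0],1],[[0,0,-1],[0,0,0],1],[[0,0,-1],[0,0,0],1],[[0,0,-1],[0,0,0],1],[[0,0,0],[0,0,0],1]])

```text
clock: 8.8
position: [0.6233, -0.016, 0.1395]
tool_rot: [3.139, -0.002, 0.769]
force: [-0.6, -0.1, -0.2]
grip_width: 0.0
finger_force: 0.0
```

```bash
python3 -c "
from h import *
rel(); print(bot.observe()['qpos'])
c=besidebar(Y+.5,-.065,.045); print(c); go(c[0],c[1],.14,Y+.5)
f=grab_frame('wrist'); cv2.imwrite('pics/m3.png',f['pixels'][...,::-1])
for n in('red','bush'):
    h=cv2.cvtColor(f['pixels'],cv2.COLOR_RGB2HSV); m=cv2.inRange(h,(0,150,60),(8,255,255))
print(m.sum()//255)"
```

```text
z 0.1395 yaw-Y 0.621 r 0.1024 d 0.0489 F [-0.6 -0.1 -0.2] t 8.8
[ 0.14512717  0.65568244 -0.31987266  1.6838993   0.26071083  0.84103032
 -1.08903648]
[ 0.49103767 -0.12711171]
at [ 0.6233 -0.016   0.1395] rpy [ 3.139e+00 -2.000e-03  7.690e-01] t 8.8 F [-0.6 -0.1 -0.2] grip 0.0
shift [-6.89 -0.48 -0.02] rz 0.81
1319
```

View pics/m3.png

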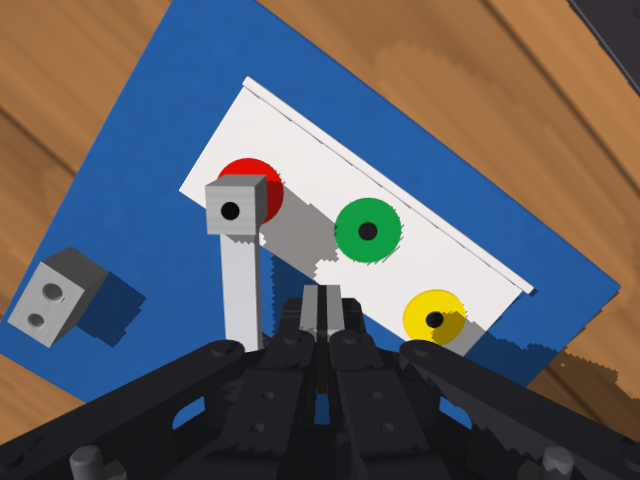

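The wrist view shows the bushing hole at (230,211) with red behind it, the finger clear of the arm, and the green dot at (368,231).

Emit:
play_rows(plan=[[[-0.86,-0.06,0],[0,0,0],1],[[-0.86,-0.06,0],[0,0,0],1],[[-0.86,-0.06,0],[0,0,0],1],[[-0.86,-0.06,0],[0,0,0],1],[[-0.86,-0.06,0],[0,0,0],1],[[-0.86,-0.06,0],[0,0,0],1],[[-0.86,-0.06,0],[0,0,0],1],[[-0.86,-0.06,0],[0,0,0],1],[[0,0,0],[0,0,0.81],1],[[0,0,0],[0,0,0],1]])

```text
clock: 10.1
position: [0.4896, -0.1267, 0.1379]
tool_rot: [3.141, -0.0, 0.648]
force: [0.3, -0.2, 0.5]
grip_width: 0.0002
finger_force: 0.0
```

```bash
python3 -c "
from h import *
rel()
ims=[grab_frame(n) for n in ('side','wrist','top')]
cv2.imwrite('pics/m4.png',np.vstack([np.hstack([cv2.resize(ims[0]['pixels'][190:310,220:380],(400,300)),cv2.resize(ims[1]['pixels'],(400,300))]),np.hstack([cv2.resize(ims[2]['pixels'][150:270,260:420],(400,300))]*2)])[...,::-1])"
```

```text
z 0.1379 yaw-Y 0.5 r -0.0659 d 0.0438 F [ 0.3 -0.2  0.5] t 10.1
```

View pics/m4.png

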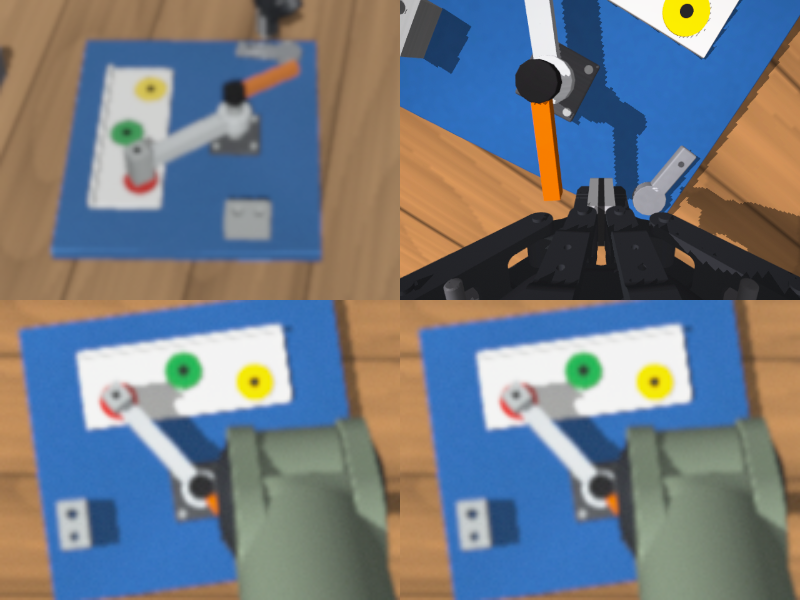

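Top inset: the bushing at (117,396) sits over red. Wrist: the lever runs from (538,80) to (552,198) on the inset, and the finger is to its right.

```bash
python3 -c "
from h import *
f=grab_frame('top')
for uv in ((260+117*.4-.3,150+96*.4-.3),):
    print(ang(toworld(f,[uv],.076)[0]))
    try:
        c,a=dot(f,uv,4); print(c,a)
    except Exception as e: print(e)
g=cv2.cvtColor(f['pixels'],cv2.COLOR_RGB2GRAY); print(g[182:196,300:315])
f=grab_frame('wrist'); W=toworld(f,[(221,128)],.102)[0],toworld(f,[(243,317)],.099)[0]; d=W[1]-W[0]
print(W,np.hypot(d[0],d[1]),np.arctan2(-d[1],-d[0])-Y)
"
```

```text
(np.float64(0.1264), np.float64(0.593))
min() iterable argument is empty
[[244 244 243 241 238 232 226 227 230 230 231 236 241 243 243]
 [244 242 237 230 223 215 213 208 205 191 182 199 223 231 233]
 [242 233 219 210 208 205 203 203 197 175 145 137 162 181 191]
 [236 218 201 200 201 195 192 193 200 191 160 123 113 134 156]
 [228 206 199 198 187 166 151 167 194 202 183 150 113 115 143]
 [218 204 203 198 172 126 102 133 182 202 198 176 137 112 130]
 [200 193 203 199 174 127 102 132 182 200 203 184 147 107 120]
 [181 180 197 203 193 165 151 167 191 198 190 169 138 103 114]
 [164 157 183 201 204 197 191 195 197 186 167 146 126 109 115]
 [161 135 162 188 201 204 203 196 183 164 145 138 135 136 139]
 [176 126 140 167 187 200 197 180 157 142 139 146 160 178 182]
 [197 141 120 139 168 181 176 159 150 151 154 167 195 216 218]
 [227 178 133 120 141 154 150 151 170 186 191 200 219 227 226]
 [240 220 176 137 124 131 130 152 189 213 222 224 226 227 228]]
(array([ 0.51942146, -0.05389284,  0.102     ]), array([ 0.45539496, -0.10740817,  0.099     ])) 0.08344629193837068 0.5482104948530325
```

Emit:
play_rows(plan=[[[0,0,0.9],[0,0,0],1],[[0,0,0.9],[0,0,0],1],[[0,-0.2,0],[0,0,0],1],[[0,-0.3,0],[0,0,0],1],[[-0.05,-0.16,0],[0,0,0.4],1],[[-0.05,-0.16,0],[0,0,0.4],1],[[-0.05,-0.16,0],[0,0,0.4],1],[[-0.05,-0.16,0],[0,0,0.4],1],[[-0.05,-0.16,0],[0,0,0.4],1],[[-0.05,-0.16,0],[0,0,0.4],1],[[0,0,0],[0,0,0],1]])

```text
clock: 11.72
position: [0.4646, -0.0984, 0.0937]
tool_rot: [3.141, -0.001, 0.289]
force: [0.3, -0.7, -0.3]
grip_width: -0.0003
finger_force: 0.0
```

```bash
python3 -c "
from h import *
rel()
ims=[grab_frame(n) for n in ('side','wrist')]
cv2.imwrite('pics/m5.png',np.hstack([cv2.resize(ims[0]['pixels'][190:310,220:380],(400,300)),cv2.resize(ims[1]['pixels'],(400,300))])[...,::-1])"
```

```text
z 0.0937 yaw-Y 0.141 r -0.0622 d 0.0299 F [ 0.3 -0.7 -0.3] t 11.725
```

View pics/m5.png

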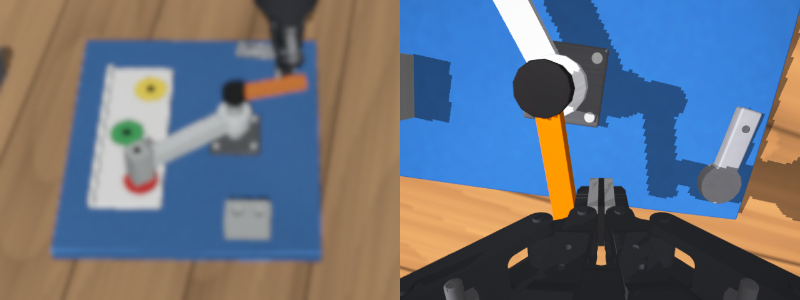

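The lever is moving with the finger against its right side. I'll carry on round.

Emit:
play_rows(plan=[[[-0.06,-0.18,0],[0,0,0.4],1],[[-0.06,-0.18,0],[0,0,0.4],1],[[-0.06,-0.18,0],[0,0,0.4],1],[[-0.06,-0.18,0],[0,0,0.4],1],[[-0.06,-0.18,0],[0,0,0.4],1],[[-0.06,-0.18,0],[0,0,0.4],1],[[-0.06,-0.18,0],[0,0,0.4],1],[[-0.06,-0.18,0],[0,0,0.4],1],[[-0.06,-0.18,0],[0,0,0.4],1],[[-0.06,-0.18,0],[0,0,0.4],1],[[-0.06,-0.18,0],[0,0,0.4],1],[[0,0,0],[0,0,0],1]])

```text
clock: 13.32
position: [0.449, -0.0498, 0.093]
tool_rot: [-3.141, -0.0, -0.37]
force: [-0.3, 0.5, 0.4]
grip_width: -0.0
finger_force: 0.0
```

```bash
python3 -c "
from h import *
rel()
f=grab_frame('wrist'); cv2.imwrite('pics/m6.png',f['pixels'][...,::-1])
g=grab_frame('side'); r=regions_of('lever','side')
m=cv2.inRange(cv2.cvtColor(f['pixels'],cv2.COLOR_RGB2HSV),(8,180,120),(22,255,255)); v,u=np.nonzero(m)
W=toworld(f,np.c_[u,v],.099)[:,:2]; c=W.mean(0); e=np.linalg.svd(W-c,full_matrices=False)[2][0]; e*=np.sign(e[0]); print(c,len(u),'lever ang',np.arctan2(e[1],e[0])-Y, 'via pivot',np.arctan2(*(P-c)[::-1])-Y)"
```

```text
z 0.093 yaw-Y -0.518 r -0.0629 d 0.0221 F [-0.3  0.5  0.4] t 13.325
[ 0.4805459  -0.03978498] 6174 lever ang -0.5225140833472974 via pivot -0.48241988979255335
```

View pics/m6.png

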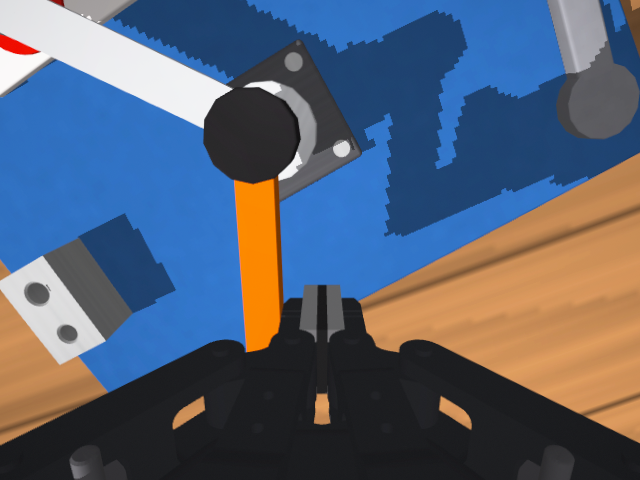

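The lever lies along (262,260) at about −0.52 rad, so it is nearly at the stop.

Emit:
play_rows(plan=[[[-0.03,-0.11,0],[0,0,0.27],1],[[-0.03,-0.11,0],[0,0,0.27],1],[[-0.03,-0.11,0],[0,0,0.27],1],[[0,-0.04,0],[0,0,0],1],[[0,0,0],[0,0,0],1],[[0,0,0],[0,0,0],1]])

```text
clock: 14.22
position: [0.4507, -0.0407, 0.0928]
tool_rot: [-3.141, -0.0, -0.493]
force: [-0.3, -0.3, -0.7]
grip_width: -0.0001
finger_force: 0.0
```

```bash
cat >> h.py <<'E'
def lever():
    f=grab_frame('wrist')
    m=cv2.inRange(cv2.cvtColor(f['pixels'],cv2.COLOR_RGB2HSV),(8,180,120),(22,255,255)); v,u=np.nonzero(m)
    W=toworld(f,np.c_[u,v],.099)[:,:2]; c=W.mean(0); e=np.linalg.svd(W-c,full_matrices=False)[2][0]; e*=np.sign(e[0]); print(len(u),'lever joint',.65-(np.arctan2(e[1],e[0])-Y), 'via pivot',.65-(np.arctan2(*(P-c)[::-1])-Y))
E
python3 -c "
from h import *
rel();lever()"
```

```text
z 0.0928 yaw-Y -0.641 r -0.0626 d 0.0208 F [-0.3 -0.3 -0.7] t 14.225
6505 lever joint 1.318549149915061 via pivot 1.2670584605346698
```

Emit:
play_rows(plan=[[[0,-0.06,0],[0,0,0],1],[[0,-0.06,0],[0,0,0],1],[[0,0,0],[0,0,0],1]])

```text
clock: 14.65
position: [0.4511, -0.0395, 0.0927]
tool_rot: [3.14, 0.001, -0.495]
force: [-5.3, -11.5, 5.0]
grip_width: -0.0002
finger_force: 6.3
```

```bash
python3 -c "
from h import *
rel();lever()"
```

```text
z 0.0927 yaw-Y -0.643 r -0.0627 d 0.0197 F [ -5.3 -11.5   5. ] t 14.65
6085 lever joint 1.3229887489396859 via pivot 1.2878850002042947
```

The force has risen to about 13 N, so the lever is at its stop. Next I back off, rise and clear out to check.

Emit:
play_rows(plan=[[[0,0.3,0],[0,0,0],1],[[0,0.6,0],[0,0,0],1],[[0,0.6,0],[0,0,0],1],[[0,0,-1],[0,0,0],1],[[0,0,-1],[0,0,0],1],[[0,0,-1],[0,0,0],1],[[0,0.9,-1],[0,0,0],1],[[0,1,0],[0,0,0],1],[[0,1,0],[0,0,0],1],[[0,1,0],[0,0,0],1],[[0,1,0],[0,0,0],1],[[0,0,0],[0,0,0],1]])

```text
clock: 16.2
position: [0.3749, -0.1807, 0.1928]
tool_rot: [3.141, 0.0, -0.496]
force: [0.3, 0.6, -0.4]
grip_width: 0.0005
finger_force: 0.0
```

```bash
python3 -c "
from h import *
rel()
f=grab_frame('top'); cv2.imwrite('pics/m7.png',cv2.resize(f['pixels'][150:290,250:430],None,fx=4.2,fy=4.2,interpolation=2)[...,::-1])
print(ang(toworld(f,[(306,187.5)],.076)[0]))"
```

```text
z 0.1928 yaw-Y -0.644 r -0.0625 d 0.1803 F [ 0.3  0.6 -0.4] t 16.2
(np.float64(0.1284), np.float64(0.592))
```

View pics/m7.png

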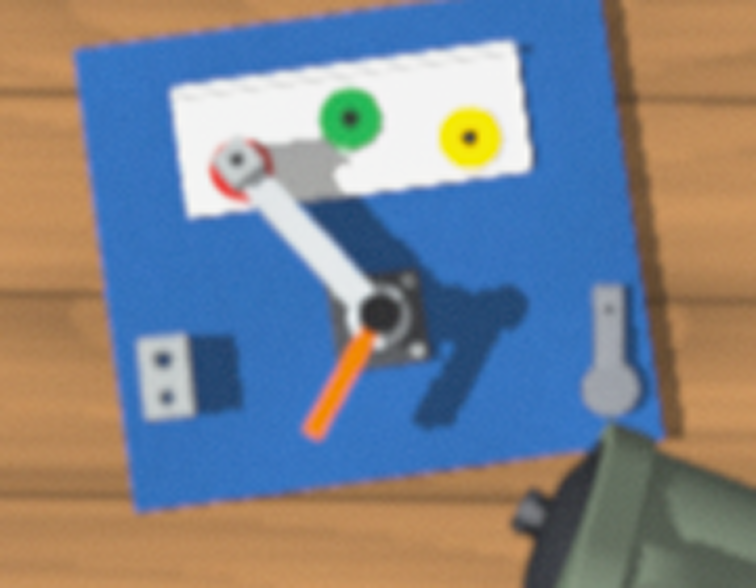

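The bushing hole at (236,159) works out to the same place as the red mark: radius 128 mm and 0.592 rad, against 128 mm and 0.590 rad from the same camera. The lever is locked at lower left, (315,430), and nothing else has moved.

```bash
python3 -c "
from h import *
print(bot.job_done())"
```

```text
the job is handed in; nothing more can be done
None
```

I handed the job in: the bushing measured about 0.3 mm from the red mark's centre in the top camera (calibration good to about 2 mm), the lever was pushed to its stop, and the arm was clear of everything; no verdict was shown.

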